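# Put the straightedge back in its slotted rack and pile the setting plates

## Robot

A 7-joint arm with a two-finger parallel gripper is mounted at the origin on the work surface. World frame = base frame: x ahead of the robot, y to its left, z up, the work surface at z = 0. Lengths are in m, angles in rad, forces in N, time in s.
With the tool pointing down it reaches from about 0.425 to 0.925 m from the base axis. Payload 6.8 kg.
Tool frame: the origin (TCP) lies at the very end of the fingers, on their centre line; the grasp point (between the pads) lies 19 mm behind it (robot.pinch_z is the distance from the TCP to the grasp point, in m); z points along the fingers, y is the line along which they close (so a half turn about z gives the same grasp; the last joint's range is limited). The gripper opens to 88 mm and grips with 3 to 60 N. Pads are 20 mm wide; open, the fingers measure 115 mm over their backs; the gripper's body (75 mm by 178 mm) begins 61 mm behind the grasp point.
Start: joints at [1.228, 0.477, 0.022, 1.555, -0.011, 1.109, -0.083], TCP at [0.157, -0.656, 0.223] pointing down, gripper open.
Joint ranges: [-2.96, 2.96], [-0.34, 2.1], [-1.41, 1.46], [0.24, 2.44], [-1.37, 4.51], [0.17, 1.92], [-2.96, 2.96]. Speed limits (rad/s): [2.39, 2.39, 3.14, 3.14, 3.14, 3.14, 3.14].

## Interface

Orientations are given as a 3x3 rotation matrix whose columns are the frame's x, y, z axes.
In Python, from plant import robot gives the robot as it stands. Calls block until the motion is done:
- robot.movep(position, orientation): joint-space move of the TCP to a pose.
- robot.servo_line(position, rotation=None, v=0.15, guard=None): straight line of the TCP; rotation=None keeps the orientation; v is the mean speed in m/s. With guard (N) it stops when the force on the tool has changed by that much, and returns True; else False.
- robot.set_joints(angles): joint-space move.
- robot.gripper_to(opening): finger opening in m; the grip force is fixed at half the most; returns when the fingers have stopped.
- robot.pause(seconds).
- robot.solve_ik(position, orientation): joint angles nearest the present ones, or None.
- robot.sense(): the state.
- robot.get_image(name): name is "scene" or "side" or "wrist"; returns the picture (420x560x3 uint8, blue, green, red); there is no depth.
- robot.camera_info(name): a dict with "camera_matrix" (3x3 intrinsics, pixels), "pose" (4x4, takes a point from camera to world coordinates). Camera axes: x right, y down, z forward; pixel columns grow to the right and rows downward; lengths in m; the calibration is good to about 2 mm. A picture is of the moment at which its call begins: read the wrist's pose just before it. camera_info takes no time and is no camera call; for the wrist camera it gives the pose at the moment of the call.
A pose or a line that the arm cannot do raises robot.IKError and nothing moves.
- robot.finish_job(): hands the job in; it is judged then, once.
Trained networks look in the newest picture that a camera, given by its name, has taken for a name from the list of things; names that differ only in an ending like _2 or _b are one class to them, and where a whole thing is asked for, a point or a joint stands for the part that bears it (a point fixed in the world has none). Each returns a list of dicts, best first, with "confidence" (0 to 1); they miss things now and then, are a little off and sometimes report something else, mostly with a low value. They report only what shows in the picture. A call takes as long as a camera call.
- robot.search_frame(query, camera): "extent" ([left, top, right, bottom] in pixels, round what is visible of it).
- robot.masks_of(query, camera): "pixels" (420x560 bool, what is visible of it) and "extent" ([left, top, right, bottom] in pixels, round what is visible of it).
- robot.place_of(query, camera): "pixel" ([column, row] in pixels: a listed point, or the origin of a listed thing).
The state is a dict: "clock": time; "q": joint angles; "joint_velocities": joint speeds; "tau": joint torques, N m; "tcp_pos": TCP position; "tool_rot": TCP orientation; "force": force on the tool from outside, world axes, zero at the start; "ft_torque": the same for the moment, N m; "grip_width": finger opening in m; "gripper_force": force on a finger pad.
Only numpy, scipy, OpenCV 4.12 (cv2) and the standard library are available. Lean on these libraries where they do the work, as an engineer would, in place of code of your own. Each camera call takes 0.05 s, during which the arm holds its last target. There are 200 camera calls.

## Task

The flatness check is finished, so clear up the measuring set-up: lift the straightedge off its two setting plates and lower it, still upright and held by the gripper, edgewise into the free wide slot of the wooden rack until it sits fully home, then let go. Then pick up one setting plate (either one) and set it squarely on top of the other, which stays where it lies on the surface plate. Leave the ring, the can, the wrench and the bearing alone.

Things in the scene. Friction and masses are not known exactly. Their poses are not given: they have to be found in the camera images.
- straightedge: Aluminium straightedge, a flat bar standing on its long narrow edge: 10 mm thick (its x), 240 mm long (its y), 46 mm high (its z), with four black round marks on each broad face; 350 g. At the start it bridges the two setting plates, about 36 mm above the bench. Origin: centre of its lower edge.
- plate_a: Setting plate, a steel slab 60 (x) by 45 (y) by 16 mm thick (z), with two dark dots 40 mm apart on its top; 300 g. One of an identical pair, lying on the surface plate under one end of the straightedge (the +y end of the surface plate). Origin: centre of its underside.
- plate_b: The other setting plate, identical, under the other (-y) end of the straightedge. Origin: centre of its underside.
- surface_plate: Fixed black granite slab 160 (x) by 280 (y) by 20 mm thick (z) on the bench. Origin: centre of its underside, on the bench; its top is 20 mm above the bench. The plates lie about 85 mm to either side of its centre along its y.
- rack: Fixed wooden rack (sizes in mm). Base board 116 (x) by 180 (y) by 12; on it two combs 44 high, 24 thick in y, centred at y = +-65 (106 free between them). Slots run along y through both combs: a free one 13 wide at x = -30, its top 8 flared at 45 degrees; a narrow one at x = +35 filled by a fixed thin rule 200 long, top at 42. Slot floor: 12 above the bench. Origin: centre of underside.
- rack_slot (a point): Middle of the free wide slot, midway between the combs, on the slot floor (12 mm above the bench). y runs along the slot, x across it, z up. When home, the straightedge's origin is at this point and its y axis lies along this y axis, either way round; its top is then 58 mm above the bench.
- steel_ring: Bystander: steel ring, 68 mm outside diameter, 12 mm high, lying on the surface plate under the straightedge, between the setting plates. Origin: centre of its underside.
- spray_can: Bystander: aerosol-type can standing on the bench, 64 mm diameter, 150 mm high, off to the right (-y). Origin: centre of its underside.
- wrench: Bystander: steel double-ended wrench, about 180 mm long, lying flat on the bench beyond the work. Origin: under its middle.
- bearing: Bystander: dark release bearing on the bench, 60 mm diameter, 26 mm high, off to the left (+y). Origin: centre of its underside.

How it is judged:
By the outcome, as a careful person would: the job done as asked, in the order asked, and still so for the second after the job is handed in, with the robot touching nothing.
It also fails if it takes over 53 s, if anything falls off the work surface, if the arm or the gripper's body presses on something with over 40 N, if the wrist force passes 120 N, or if a joint passes its speed limit or range.

## Working session

There is one attempt and no reset: what is moved stays moved. The work goes in short steps, each a Python script; the robot and the scene stay as the last script left them, time stands still between calls to the robot, and variables do not carry over. Pictures are saved under pics/ and viewed, at most 10 in all, crops included, and the job is handed in when it is done.

```bash
ls; mkdir -p pics; python3 - <<'E'
from plant import robot
import cv2,numpy as np
ims=[]
for c in("scene","side"):
    im=robot.get_image(c); cv2.imwrite(f"pics/{c}0.png",im)
    i=robot.camera_info(c); print(c,np.round(i["camera_matrix"],1).tolist(),np.round(i["pose"],3).tolist())
    for n in("straightedge","plate_a","rack","surface_plate","rack_slot","steel_ring","spray_can","wrench","bearing"):
        p=robot.place_of(n,c); b=robot.search_frame(n,c)
        print(n,[(np.round(d["pixel"],1).tolist(),round(d["confidence"],2)) for d in p],[(np.round(d["extent"]).tolist(),round(d["confidence"],2)) for d in b])
print(robot.sense(),robot.pinch_z)
E
```

```text
pics
scene [[479.5, 0.0, 276.7], [0.0, 479.5, 214.5], [0.0, 0.0, 1.0]] [[-0.496, 0.588, -0.639, 1.454], [0.868, 0.334, -0.367, 0.466], [-0.002, -0.737, -0.676, 0.9], [0.0, 0.0, 0.0, 1.0]]
straightedge [([358.8, 209.3], 0.86), ([145.7, 169.5], 0.22)] [([322.0, 180.0, 403.0, 230.0], 0.88)]
plate_a [([383.4, 228.6], 0.78), ([328.9, 205.5], 0.75)] [([373.0, 224.0, 396.0, 239.0], 0.6), ([320.0, 197.0, 339.0, 211.0], 0.46)]
rack [([229.4, 180.1], 0.83)] [([196.0, 154.0, 267.0, 201.0], 0.73)]
surface_plate [([361.1, 221.0], 0.87)] [([299.0, 192.0, 417.0, 261.0], 0.95)]
rack_slot [([233.0, 171.5], 0.79)] [([195.0, 155.0, 268.0, 200.0], 0.74), ([339.0, 208.0, 365.0, 228.0], 0.31)]
steel_ring [([351.2, 218.7], 0.63), ([229.3, 177.5], 0.29)] [([341.0, 210.0, 368.0, 230.0], 0.67)]
spray_can [([145.3, 172.2], 0.62)] [([126.0, 125.0, 157.0, 176.0], 0.9)]
wrench [([249.4, 258.1], 0.72)] [([225.0, 233.0, 277.0, 278.0], 0.91)]
bearing [([466.7, 306.8], 0.75)] [([456.0, 292.0, 484.0, 317.0], 0.78)]
side [[392.1, 0.0, 285.8], [0.0, 392.1, 204.3], [0.0, 0.0, 1.0]] [[-0.825, -0.332, 0.458, 0.141], [-0.56
[... 943 characters left out ...]
int_velocities': array([-0.00077496, -0.00077417,  0.00064976,  0.00013869,  0.00108816,
       -0.00204013, -0.00054616]), 'tau': array([-8.91706040e-04, -5.82712626e+01,  1.53301578e+00, -2.72926480e+01,
       -5.44407754e-02,  1.00784536e-02,  1.91081915e-05]), 'tcp_pos': array([ 0.15701781, -0.6565012 ,  0.22266547]), 'tool_rot': array([[ 9.72572688e-01,  2.32599154e-01,  8.89951889e-07],
       [ 2.32599154e-01, -9.72572688e-01, -2.21536371e-05],
       [-4.28737435e-06,  2.17530245e-05, -1.00000000e+00]]), 'force': array([ 0.18289465,  0.31731939, -0.64259836]), 'ft_torque': array([ 0.02912168, -0.01695415,  0.00980392]), 'gripper_force': 0.0, 'grip_width': 0.08810921835175958} 0.0187
```

```bash
cat > h.py <<'E'
from plant import robot
import numpy as np, cv2
def ray(cam,px,z,info=None):
    i=info or robot.camera_info(cam); K=np.array(i["camera_matrix"]); T=np.array(i["pose"])
    d=T[:3,:3]@np.linalg.inv(K)@np.array([px[0],px[1],1.]); o=T[:3,3]
    return o+d*(z-o[2])/d[2]
def proj(P,info):
    K=np.array(info["camera_matrix"]); T=np.array(info["pose"])
    c=(np.asarray(P)-T[:3,3])@T[:3,:3]; u=c@K.T; return u[...,:2]/u[...,2:]
def Rdown(a):  # closing axis (tool y) at angle a in the xy plane
    y=np.array([np.cos(a),np.sin(a),0]); z=np.array([0,0,-1.]); return np.c_[np.cross(y,z),y,z]
E
python3 - <<'E'
from h import *
L={"scene":dict(edge=([358.8,209.3],.036),pa=([383.4,228.6],.02),pb=([328.9,205.5],.02),rack=([229.4,180.1],0),sp=([361.1,221],0),slot=([233,171.5],.012),ring=([351.2,218.7],.02),can=([145.3,172.2],0),wr=([249.4,258.1],0),be=([466.7,306.8],0)),
"side":dict(edge=([285.7,269.7],.036),pa=([260.1,289.5],.02),pb=([306.1,252.2],.02),rack=([352.4,199.4],0),sp=([283.8,280],0),slot=([357.1,199.6],.012),ring=([279.9,268.4],.02),can=([362.9,159],0),wr=([249.5,205.8],0),be=([134.4,349.2],0))}
for k in L["scene"]: print(k,*[np.round(ray(c,*L[c][k])[:2],3) for c in L])
i=robot.camera_info("wrist");s=robot.sense();print(np.round(s["tool_rot"].T@(np.array(i["pose"])[:3,3]-s["tcp_pos"]),3),np.round(s["tool_rot"].T@np.array(i["pose"])[:3,:3],2).tolist(),np.round(i["camera_matrix"],0).tolist())
a=cv2.imread("pics/scene0.png")[110:330,110:500];cv2.imwrite("pics/s1.png",cv2.resize(a,None,fx=2,fy=2))
E
```

```text
edge [0.509 0.18 ] [0.507 0.19 ]
pa [0.53 0.26] [0.527 0.261]
pb [0.518 0.096] [0.509 0.095]
rack [ 0.54  -0.222] [ 0.533 -0.217]
sp [0.511 0.192] [0.511 0.19 ]
slot [ 0.511 -0.227] [ 0.514 -0.207]
ring [0.537 0.171] [0.529 0.18 ]
can [ 0.635 -0.469] [ 0.621 -0.48 ]
wr [ 0.778 -0.001] [ 0.77  -0.003]
be [0.659 0.512] [0.645 0.513]
[ 0.068 -0.    -0.162] [[0.0, -0.97, -0.25], [1.0, 0.0, -0.0], [0.0, -0.25, 0.97]] [[293.0, 0.0, 280.0], [0.0, 293.0, 206.0], [0.0, 0.0, 1.0]]
```

View pics/s1.png

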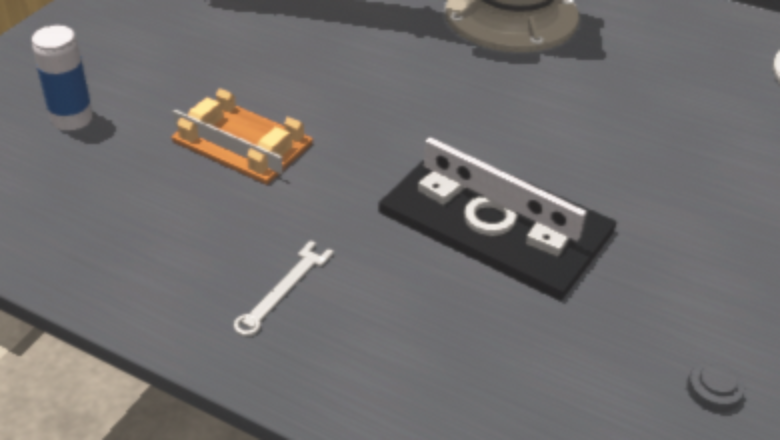

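```bash
cat > look.py <<'E'
from h import *
import sys,pickle
x,y,z,name=float(sys.argv[1]),float(sys.argv[2]),float(sys.argv[3]),sys.argv[4]
robot.movep(np.array([x,y,z]),Rdown(0)); robot.pause(.2)
info=robot.camera_info("wrist"); im=robot.get_image("wrist"); cv2.imwrite(f"pics/{name}.png",im); pickle.dump(info,open(name+".pkl","wb"))
for n,h in zip(sys.argv[5::2],sys.argv[6::2]):
    for d in robot.place_of(n,"wrist"): print(n,np.round(d["pixel"],1),round(d["confidence"],2),np.round(ray("",d["pixel"],float(h),info)[:2],4))
print(robot.sense()["clock"],np.round(robot.sense()["tcp_pos"],4),np.round(robot.sense()["q"],2))
E
python3 look.py .525 -.18 .22 w_rack rack 0 rack_slot .012
python3 look.py .515 .215 .22 w_edge straightedge .036 plate_a .02 surface_plate 0 steel_ring .02
```

```text
rack [292.7 209.1] 0.84 [ 0.543  -0.2141]
rack_slot [269.7 209.9] 0.92 [ 0.5125 -0.212 ]
4.4083 [ 0.5249 -0.1802  0.22  ] [ 0.65  0.33 -0.53  1.82  0.19  1.04  0.05]
plate_a [270.6 270.4] 0.85 [0.5038 0.1001]
plate_a [286.3 146.8] 0.82 [0.5244 0.2637]
surface_plate [280.  208.3] 0.65 [0.5166 0.1815]
steel_ring [291.2 212.2] 0.95 [0.5309 0.1815]
6.325 [0.5151 0.2148 0.22  ] [ 0.08  0.38 -0.73  1.8   0.29  1.07 -0.76]
```

View pics/w_rack.png

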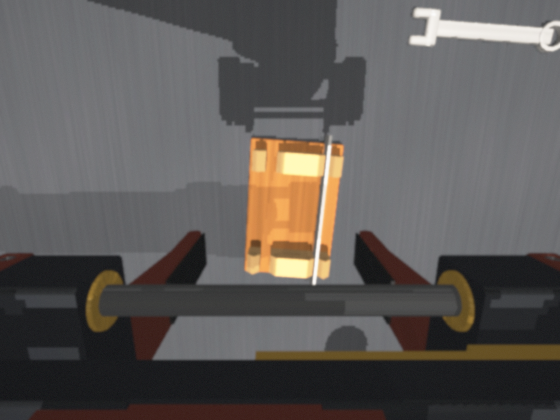

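View pics/w_edge.png

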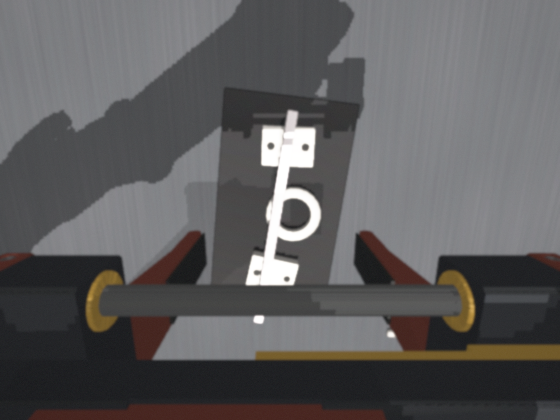

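```bash
python3 - <<'E'
import cv2,numpy as np
a=cv2.imread("pics/w_rack.png")[125:290,230:360];b=cv2.imread("pics/w_edge.png")[90:330,205:375]
a=cv2.resize(a,None,fx=3.5,fy=3.5,interpolation=cv2.INTER_CUBIC);b=cv2.resize(b,None,fx=2.45,fy=2.45,interpolation=cv2.INTER_CUBIC)
print(a.shape,b.shape)
h=max(a.shape[0],b.shape[0]);c=np.zeros((h,a.shape[1]+b.shape[1],3),np.uint8);c[:a.shape[0],:a.shape[1]]=a;c[:b.shape[0],a.shape[1]:]=np.clip(b*1.2,0,255);cv2.imwrite("pics/crop.png",c[:600,:800]); print(c.shape)
E
```

```text
(578, 455, 3) (588, 417, 3)
(588, 872, 3)
```

View pics/crop.png

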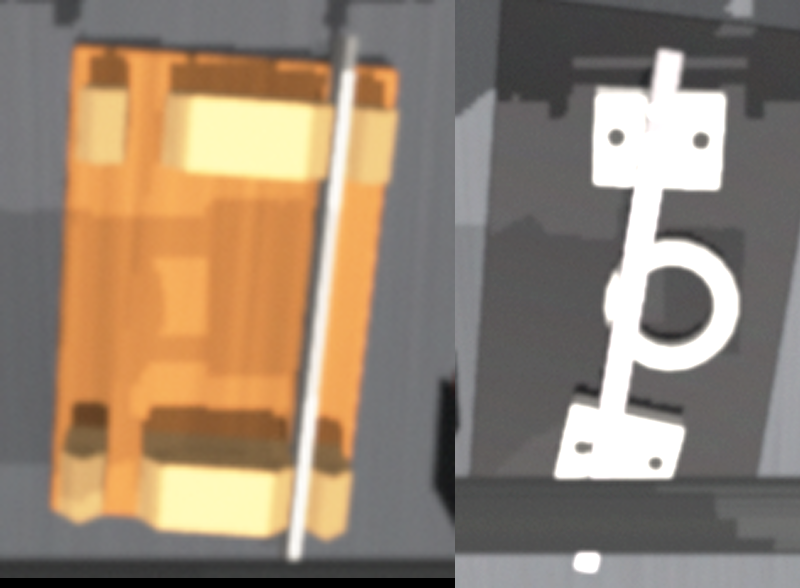

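```bash
python3 - <<'E'
from h import *
import pickle
ir=pickle.load(open("w_rack.pkl","rb"));ie=pickle.load(open("w_edge.pkl","rb"))
fr=lambda p,z:ray("",(p[0]/3.5+230,p[1]/3.5+125),z,ir)[:2]
fe=lambda p,z:ray("",((p[0]-455)/2.45+205,p[1]/2.45+90),z,ie)[:2]
ang=lambda d:np.degrees(np.arctan2(-d[0],d[1]))
def show(n,A,B): print(n,np.round(A,4),np.round(B,4),"len",round(np.linalg.norm(A-B),4),"yaw",round(ang(A-B),2))
show("rule",fr((350,40),.042),fr((293,558),.042))
show("baseL",fr((75,45),.012),fr((52,508),.012)); 
show("basetopedge",fr((75,45),.012),fr((398,68),.012))
# slot: top comb edges at z=.056: (127,88..165)/(163..) 
TL,TR,BL=fr((75,45),.012),fr((398,68),.012),fr((52,508),.012)
print("base centre",(TR+BL)/2)
A,B=fe((669,50),.082),fe((587,570),.082); show("edge",A,B); print("mid",(A+B)/2)
for n,d1,d2 in(("pa",(616,137),(701,140)),("pb",(582,447),(655,463))):
    P,Q=fe(d1,.036),fe(d2,.036); print(n,(P+Q)/2,np.linalg.norm(Q-P),"yaw",np.degrees(np.arctan2(*(Q-P)[::-1])))
# refine: straightedge mask line, bright rule line
r=robot.masks_of("straightedge","wrist"); print([(d["confidence"],d["extent"],d["pixels"].sum()) for d in r])
im=cv2.imread("pics/w_rack.png").astype(int)
pts=[]
for row in range(140,281):
    w=im[row,300:345].min(1); 
    x0=np.interp(row,[136,284],[330,314])-300; c=np.arange(45); m=(abs(c-x0)<6)*np.clip(w-110,0,None); 
    if m.sum()>40: pts.append((float((c*m).sum()/m.sum()+300),row))
f=cv2.fitLine(np.float32(pts),cv2.DIST_HUBER,0,.01,.01).ravel(); at=lambda r:(f[2]+f[0]/f[1]*(r-f[3]),r)
A,B=[ray("",at(q),.042,ir)[:2] for q in(136,284)]; show("rulefit",A,B); print(len(pts),at(136),at(284))
E
```

```text
rule [ 0.5824 -0.1183] [ 0.5691 -0.303 ] len 0.1852 yaw -4.13
baseL [ 0.4909 -0.1204] [ 0.4774 -0.2979] len 0.1781 yaw -4.34
basetopedge [ 0.4909 -0.1204] [ 0.6047 -0.1284] len 0.1141 yaw 85.96
base centre [ 0.54106162 -0.21317187]
edge [0.5289 0.3015] [0.4917 0.0642] len 0.2402 yaw -8.92
mid [0.51029342 0.18283246]
pa [0.52610625 0.26475252] 0.04019251234424448 yaw -2.0856140878171803
pb [0.50583838 0.10060845] 0.03962986972824959 yaw -13.606946446271746
[(0.78, [255.2, 113.1, 298.3, 324.1], np.int64(1891))]
rulefit [ 0.5826 -0.1178] [ 0.5689 -0.3024] len 0.1851 yaw -4.23
141 (np.float32(330.14124), 136) (np.float32(313.58313), 284)
```

```bash
python3 - <<'E'
from h import *
c=np.array([.5103,.1828]); a=np.radians(-8.9); s=np.array([.5112,-.2118]); b=np.radians(-4.2)
P=lambda xy,z:np.array([*xy,z])
def st(t): q=robot.sense(); print(t,round(q["clock"],2),np.round(q["tcp_pos"],4),np.round(q["force"],1),round(q["grip_width"],4),round(float(q["gripper_force"]),1))
robot.movep(P(c,.14),Rdown(a))
print(robot.servo_line(P(c,.044),v=.12,guard=8)); st("down")
robot.gripper_to(.0); st("grip")
robot.servo_line(P(c,.144),v=.15); st("lift")
robot.servo_line(P(s,.144),Rdown(b),v=.2); 
robot.servo_line(P(s,.085),v=.15); robot.pause(.3); st("above slot")
cv2.imwrite("pics/w2.png",robot.get_image("wrist"));
A=robot.get_image("scene")[110:230,170:430];B=robot.get_image("side")[150:330,220:400]
cv2.imwrite("pics/pre.png",np.vstack([cv2.resize(A,(780,360)),np.hstack([cv2.resize(B,(240,240)),cv2.resize(cv2.imread("pics/w2.png"),(320,240)),np.zeros((240,220,3),np.uint8)])]))
E
```

```text
False
down 7.77 [0.5109 0.1833 0.0448] [-0.1 -0.6 -0.6] 0.0876 0.0
grip 8.94 [0.5101 0.1828 0.044 ] [-0.5 -0.3  0.6] 0.01 30.0
lift 9.76 [0.5097 0.1822 0.1431] [ 0.1 -0.6 -2.5] 0.0099 30.0
above slot 12.72 [ 0.5117 -0.212   0.0858] [ 0.2  0.2 -3.4] 0.01 30.0
```

View pics/pre.png

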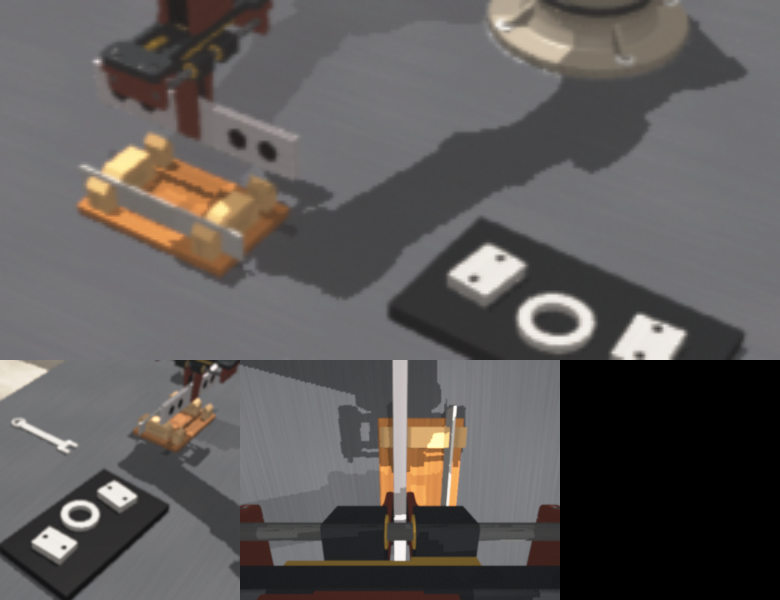

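The bar is held level and upright above the rack's free slot (wrist view: bar column about x=400 in the mosaic, left comb gap beneath). The plates and ring are undisturbed. I'll insert it now.

```bash
python3 - <<'E'
from h import *
s=np.array([.5112,-.2118])
P=lambda xy,z:np.array([*xy,z])
def st(t): q=robot.sense(); print(t,round(q["clock"],2),np.round(q["tcp_pos"],4),np.round(q["force"],1),np.round(q["ft_torque"],2),round(q["grip_width"],4))
print(robot.servo_line(P(s,.058),v=.08,guard=8)); st("flare top")
print(robot.servo_line(P(s,.020),v=.04,guard=12)); st("in")
robot.pause(.2); st("in")
E
```

```text
False
flare top 13.36 [ 0.5108 -0.2115  0.0572] [ 0.2 -1.2 -2.8] [ 0.01 -0.11  0.03] 0.01
False
in 14.46 [ 0.5111 -0.2117  0.02  ] [-0.9  0.3 -2.1] [ 0.14  0.15 -0.01] 0.0096
in 14.66 [ 0.5111 -0.2117  0.02  ] [-0.1  0.2 -2.7] [ 0.23  0.12 -0.06] 0.0099
```

```bash
python3 - <<'E'
from h import *
s=np.array([.5112,-.2118])
P=lambda xy,z:np.array([*xy,z])
def st(t): q=robot.sense(); print(t,round(q["clock"],2),np.round(q["tcp_pos"],4),np.round(q["force"],1),np.round(q["ft_torque"],2),round(q["grip_width"],4))
print(robot.servo_line(P(s,.0155),v=.02,guard=6)); st("seat")
cv2.imwrite("pics/seat.png",np.vstack([cv2.resize(robot.get_image("scene")[130:220,180:290],(660,540),interpolation=cv2.INTER_CUBIC)]))
E
```

```text
True
seat 14.87 [ 0.511  -0.2118  0.0196] [-1.4  0.3  4.2] [-0.05  0.06 -0.03] 0.0096
```

View pics/seat.png

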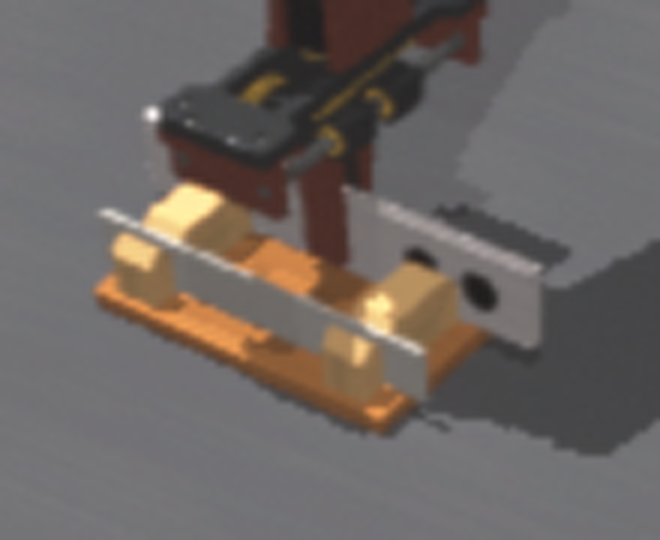

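The bar is on the slot floor: contact at TCP z = 19.6 mm, as expected. I'll release, retreat and measure both plates close up.

```bash
cat > dots.py <<'E'
from h import *
def dots(im,info,c,yaw,z=.036,win=9):
    """refine the two dots (plate centre c, yaw) in a wrist picture; returns centre, yaw, spacing"""
    u=np.array([np.cos(yaw),np.sin(yaw)]); g=cv2.cvtColor(im,cv2.COLOR_BGR2GRAY).astype(float); out=[]
    for s in(-1,1):
        p=proj(np.r_[np.array(c)+s*.02*u,z],info)
        for _ in range(3):
            x0,y0=np.round(p).astype(int)-win; w=g[y0:y0+2*win+1,x0:x0+2*win+1]
            m=np.clip(.6*np.percentile(w,80)-w,0,None); n,lab=cv2.connectedComponents((m>0).astype(np.uint8))
            yy,xx=np.mgrid[:2*win+1,:2*win+1]
            best=min(range(1,n),key=lambda k:np.hypot(xx[lab==k].mean()-win,yy[lab==k].mean()-win)) # nearest blob
            m=m*(lab==best); p=np.array([(m*xx).sum()/m.sum()+x0,(m*yy).sum()/m.sum()+y0])
        out.append(ray("",p,z,info)[:2])
    d=out[1]-out[0]; return (out[0]+out[1])/2,np.arctan2(d[1],d[0]),np.linalg.norm(d)
def st(t): q=robot.sense(); print(t,round(q["clock"],2),np.round(q["tcp_pos"],4),np.round(q["force"],1),round(q["grip_width"],4))
P=lambda xy,z:np.array([*xy,z])
def measure(c,yaw,z,name=None):
    robot.pause(.3); info=robot.camera_info("wrist"); im=robot.get_image("wrist")
    if name: cv2.imwrite(f"pics/{name}.png",im)
    return dots(im,info,c,yaw,z)
E
python3 - <<'E'
from dots import *
import json
robot.gripper_to(.04); robot.pause(.2); st("open")
robot.servo_line(P((.511,-.2118),.13),v=.12); robot.gripper_to(.088); st("up")
R={}
for n,c,y in(("b",(.5058,.1006),-13.6),("a",(.5261,.2648),-2.1)):
    c=np.array(c); y=np.radians(y)
    robot.movep(P(c,.12),Rdown(y)); m=measure(c,y,.036,"m_"+n)
    print(n,np.round(m[0],4),round(np.degrees(m[1]),2),round(m[2],4)); R[n]=[*m[0],m[1]]
json.dump(R,open("plates.json","w")); st("end")
s=cv2.resize(robot.get_image("scene")[130:220,180:290],(330,270)); 
cv2.imwrite("pics/chk.png",np.hstack([np.vstack([s,s*0])]+[np.vstack([cv2.imread(f"pics/m_{n}.png")[130:310,170:390]]).repeat(2,0).repeat(2,1)[:360,:440][:, :] if 0 else cv2.resize(cv2.imread(f"pics/m_{n}.png")[130:310,190:380],(230,540)) for n in "ba"]))
E
```

```text
open 15.78 [ 0.5095 -0.2114  0.0185] [ 0.5 -0.1 -0.5] 0.04
up 17.73 [ 0.511  -0.2118  0.13  ] [0.1 0.2 1. ] 0.0876
b [0.5054 0.1011] -13.27 0.04
a [0.5259 0.265 ] -2.31 0.04
end 20.32 [0.5265 0.2637 0.1201] [-0.9  0.1 -1.3] 0.088
```

View pics/chk.png

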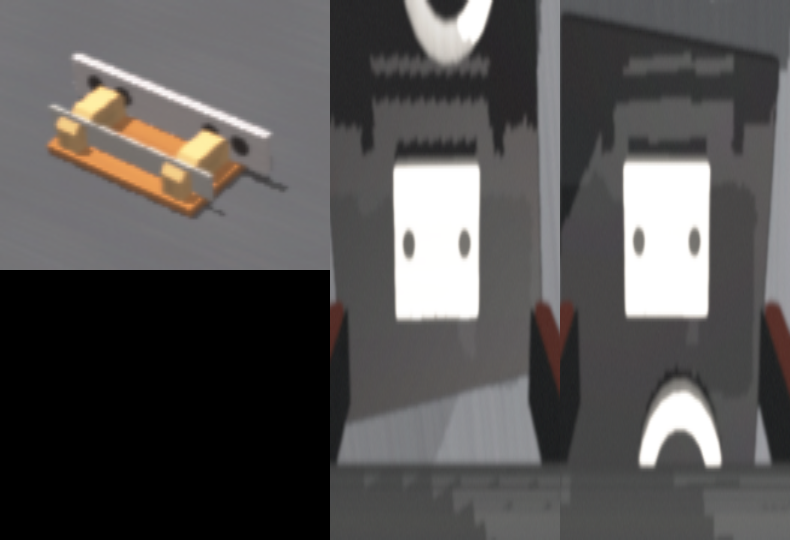

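Straightedge is seated upright in the free slot; plates' dots are measured (40.0 mm spacing each). I'll pick plate_a next.

```bash
python3 - <<'E'
from dots import *
import json
R=json.load(open("plates.json")); a=np.array(R["a"][:2]); ya=R["a"][2]
robot.servo_line(P(a,.05),Rdown(ya),v=.12)
print(robot.servo_line(P(a,.0195),v=.03,guard=5)); st("touch"); z=robot.sense()["tcp_pos"][2]
zt=max(z,.0195)+.0012
robot.servo_line(P(a,zt),v=.02); robot.gripper_to(0.0); st("grip"); zg=robot.sense()["tcp_pos"][2]
robot.pause(.2)
robot.servo_line(P(a,zg+.06),v=.1); robot.pause(.3); st("lift")
q=robot.sense(); m=measure(q["tcp_pos"][:2],ya,.036+q["tcp_pos"][2]-zg,"held")
t=q["tool_rot"].T@np.r_[m[0]-q["tcp_pos"][:2],0]
print("dots rel tool",np.round(t*1000,2),"yaw diff",np.degrees(m[1]-np.arctan2(*q["tool_rot"][1::-1,1])),m[2]); print("zg",zg)
E
```

```text
True
touch 22.03 [0.5256 0.2649 0.0205] [-1.  -0.2  5. ] 0.0874
grip 22.84 [0.5257 0.265  0.0216] [-0.1 -1.  -0.3] 0.0597
lift 24.09 [0.5256 0.2649 0.0811] [ 0.1 -0.7 -2.3] 0.0597
dots rel tool [ 1.93  1.33 -0.01] yaw diff 1.1083668449435151 0.039812457226329076
zg 0.02157806680584519
```

```bash
python3 -c "
import cv2;cv2.imwrite('pics/held2.png',cv2.resize(cv2.imread('pics/held.png')[130:340,140:420],(800,600)))"
```

```text
(no output)
```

View pics/held2.png

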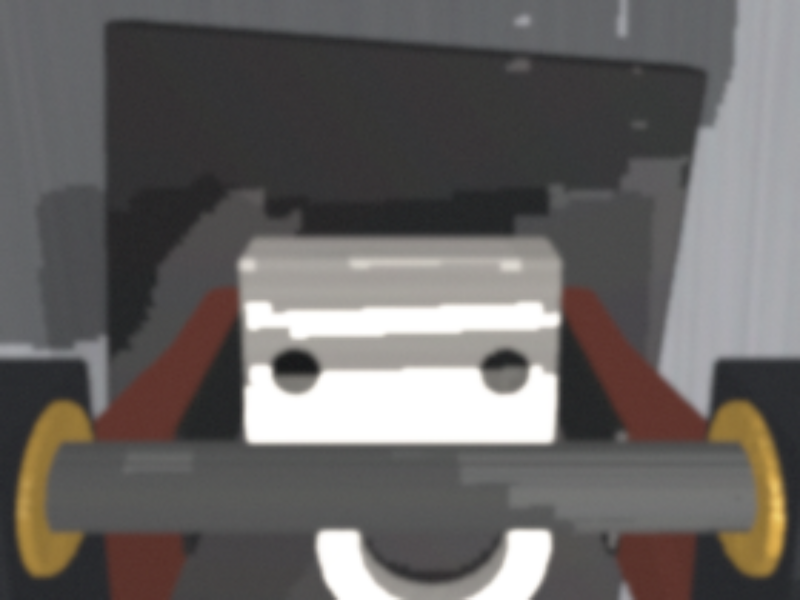

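```bash
python3 - <<'E'
from dots import *
q=robot.sense(); i=robot.camera_info("wrist"); z=.036+q["tcp_pos"][2]-.02158
D=[ray("",(140+u*.35,130+v*.35),z,i)for u,v in((296,371),(505,371))]
for p in D+[sum(D)/2]: print(np.round(q["tool_rot"].T@(p-q["tcp_pos"])*1000,2))
im=cv2.imread("pics/held.png"); g=cv2.cvtColor(im,cv2.COLOR_BGR2GRAY)
for x in(243,316): print(g[252:270,x-9:x+11])
E
```

```text
[ -0.09 -18.51 -14.39]
[-2.000e-02  2.134e+01 -1.446e+01]
[ -0.05   1.42 -14.42]
[[160 158 155 145 134 119 104  92  87  87  91 104 112 124 139 150 157 159
  161 161]
 [158 152 139 120 101  81  61  49  45  45  50  59  71  85 108 131 147 156
  158 160]
 [151 138 112  84  61  45  34  30  29  29  28  30  38  47  73 103 129 148
  155 157]
 [144 117  82  51  34  28  26  24  28  25  28  24  26  30  43  71 106 136
  151 156]
 [137  99  59  32  26  28  29  25  25  27  27  29  25  25  30  43  78 117
  143 155]
 [148  95  47  27  25  24  24  29  26  25  29  26  25  26  23  34  57  97
  134 153]
 [195 117  54  28  27  27  26  25  28  24  25  26  24  26  28  27  42  84
  130 155]
 [232 141  63  34  30  30  31  32  30  30  32  28  33  29  31  31  42  83
  138 180]
 [241 154  77  52  50  51  49  50  52  50  51  51  52  51  52  52  63 106
  177 232]
 [244 168 102  85  83  84  82  85  84  85  83  86  85  85  86  88 102 153
  228 252]
 [249 195 132 110 108 110 109 110 110 112 110 112 112 112 112 116 140 204
  249 255]
 [253 226 159 126 120 117 118 120 119 119 121 121 121 121 123 132 172 235
  254 255]
[... 1342 characters left out ...]
 116 150
  225 253]
 [252 220 154 123 118 116 116 117 119 120 120 118 117 115 114 113 121 170
  237 254]
 [253 236 177 130 119 116 116 117 119 121 120 115 113 111 112 112 135 198
  247 254]
 [254 247 207 150 123 115 115 116 120 120 120 114 112 111 113 125 170 231
  252 255]
 [255 253 236 189 146 125 116 116 118 119 118 115 114 117 132 167 222 249
  254 255]
 [255 254 252 237 202 160 138 126 123 126 125 124 128 146 179 223 248 254
  255 255]
 [255 255 254 253 245 224 195 171 162 161 165 170 183 209 235 250 254 255
  255 255]
 [255 255 255 254 254 251 245 237 232 234 237 240 243 248 253 254 255 255
  255 255]
 [255 255 255 255 255 254 254 254 254 254 254 254 254 254 255 255 255 255
  255 255]]
```

```bash
python3 - <<'E'
from dots import *
import json
R=json.load(open("plates.json")); b=np.array(R["b"][:2]); yb=R["b"][2]; r=Rdown(yb)
t=b-.0015*r[:2,1]; print(t)
robot.servo_line(P(robot.sense()["tcp_pos"][:2],.10),v=.1)
robot.servo_line(P(t,.10),r,v=.12)
robot.servo_line(P(t,.046),v=.1); robot.pause(.3); st("hover")
f=lambda c,x,y,w,h:cv2.resize(robot.get_image(c)[y:y+h,x:x+w],(400,400),interpolation=cv2.INTER_CUBIC)
A=[f("scene",300,170,70,70),f("side",275,215,70,70)]
print(robot.servo_line(P(t,.0365),v=.02,guard=4)); robot.pause(.2); st("contact")
cv2.imwrite("pics/place.png",np.hstack(A))
E
```

```text
[0.50391869 0.1014224 ]
hover 27.29 [0.5043 0.1014 0.0465] [-1.1 -0.2 -2.8] 0.0597
True
contact 28.03 [0.5039 0.1013 0.0374] [0.5 0.1 5. ] 0.06
```

View pics/place.png

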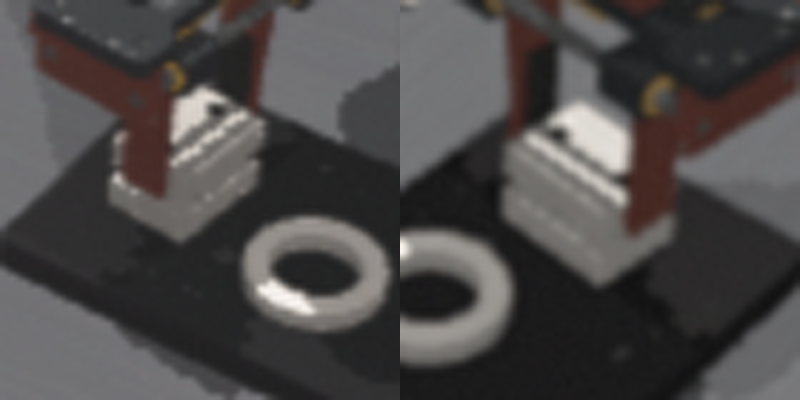

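```bash
python3 - <<'E'
from dots import *
import json
R=json.load(open("plates.json")); b=np.array(R["b"][:2]); yb=R["b"][2]; r=Rdown(yb); t=np.array([.5039,.1014])
robot.gripper_to(.082); st("open")
robot.servo_line(P(t,.12),v=.1); robot.servo_line(P((.5058,.1006),.136),v=.1)
m=measure(b,yb,.052,"fin")
print(np.round((m[0]-b)*1000,2),"tool:",np.round(r.T@np.r_[m[0]-b,0]*1000,2),np.degrees(m[1]-yb),m[2]); st("end")
f=lambda c,x,y,w,h:cv2.resize(robot.get_image(c)[y:y+h,x:x+w],(400,400),interpolation=cv2.INTER_CUBIC)
A=np.hstack([f("scene",305,175,60,60),f("side",280,220,60,60)])
cv2.imwrite("pics/final.png",A)
E
```

```text
open 28.59 [0.503  0.1009 0.0369] [0.1 0.3 0.8] 0.082
[-0.68  0.32] tool: [ 0.16 -0.73  0.  ] 0.051766780747630435 0.04010579748584524
end 30.23 [0.5056 0.1006 0.1357] [ 0.2 -0.  -0. ] 0.0819
```

View pics/final.png

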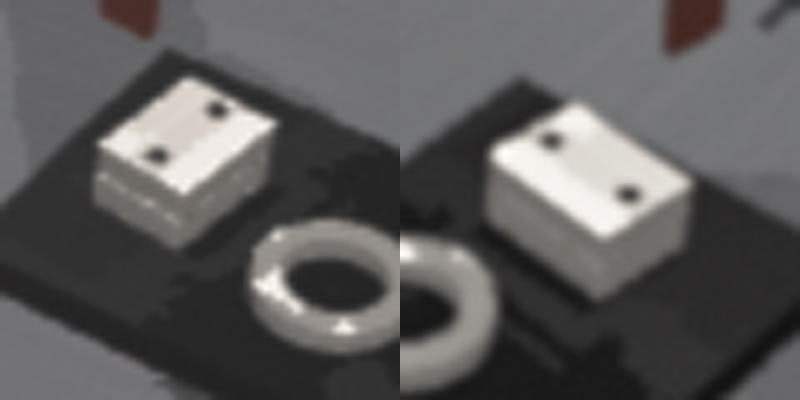

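The plates are stacked flush: 0.7 mm offset, 0.05° yaw, and the ring is untouched. The arm is clear, so I'll hand in.

```bash
python3 - <<'E'
from h import *
robot.servo_line(np.array([.506,.10,.20]),v=.12); robot.pause(.3); print(robot.finish_job(),robot.sense()["clock"])
E
```

```text
the job is handed in; nothing more can be done
the job is handed in; nothing more can be done
```

The straightedge sits fully home and upright in the rack's free slot, and plate_a is stacked on plate_b to within about 0.7 mm and 0.1°; I handed the job in at about 31 s, verdict not returned.

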